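Dispense a coffee capsule from the carousel

TASK

Get the coffee capsule out of the dispenser into its white catch tray, working the dispenser and not touching the capsule. Turn the wheel by its grip bar until the pocket that holds the capsule sits squarely over the drop hole and the capsule drops into the scoop below, and leave the wheel standing there; then press the lever at the side down, all the way to its stop, to tip the capsule out, and let the lever spring back. Leave the mug, cup, jar and tumbler beside the dispenser where they stand.

Things in the scene. Friction and masses are not known exactly. Their poses are not given: they have to be found in the camera images.
- dispenser: Fixed dark steel stand, 180 x 186 mm at the foot. Origin on the counter under the wheel's axle; x points away from the tray (at zero yaw, from the robot), y left, z up. A level aluminium deck (156 mm in x, y from -93 to 79 mm, top at z = 133 mm) carries the wheel. Under its drop hole hangs the steel scoop; the lever stands outside the deck at y = -123 to -167 mm; the tray stands on the foot, -x of the scoop.
- wheel_grip (a point): Middle of the black grip bar on the wheel's upright axle, 201 mm above the counter. Bar 56 mm long (this point's x), 16 mm wide (its y), from 175 to 217 mm up. Wheel below: 3 white open tubes (pockets), 72 mm outside, 64 inside, 120 degrees apart, tops 173 mm up. Turns either way over a full turn, light friction (0.04 N m), stays where left. The loaded pocket lies 46 mm along this point's -y.
- loaded_pocket (a point): Centre of the bottom of the pocket that holds the capsule at the start, at deck height, 46 mm from the axle; turns with the wheel. The pocket is open below: the capsule rests on the deck and is pushed round by the pocket's wall.
- drop_hole (a point): Centre of the 70 mm round hole in the deck, at the deck's top face, 133 mm above the counter, 46 mm from the wheel's axle on the lever's side (the stand's -y). Fixed to the stand, axes like the stand's.
- capsule_center (a point): Centre (half-way up) of the loose coffee capsule: a black dome on a round rim, 57 mm across, 34 mm high, about 15 g. It starts in one of the wheel's pockets, on the deck. The gripper must not touch it.
- scoop (a joint): Angle (rad) of the scoop and its lever, which are one piece: 0 at rest (held by a light spring), 1.05 at the stop with the scoop tipped toward the tray. 2 to 5 N down on the lever's bar turns it; let go, it springs back to 0. Its axle lies along the stand's y axis, 82 mm above the counter, at the stand's x = 0.
- lever_bar (a point): Middle of the black round cross-bar (18 mm thick, 44 mm long, along the stand's y) at the end of the lever's steel rod, 90 mm from the scoop's axle. At rest it is 156 mm above the counter and 51 mm to the stand's -x of the axle; pressed down to the stop it is 75 mm above the counter and 90 mm to -x of the axle. Nothing stands above it.
- tray (a point): Centre of the inner floor of the white catch tray, 12 mm above the counter; inside 80 mm (x) by 92 mm (y), walls 24 mm above its floor. Fixed to the stand, axes like the stand's.
- mug_counter: Bystander: white mug, 80 mm across, 91 mm high, handle on one side; origin at its underside.
- spice_jar: Bystander: spice jar, 41 mm across, 105 mm high; origin at the centre of its underside.
- espresso_cup: Bystander: small white espresso cup, 61 x 82 mm with the handle, 58 mm high; origin at its underside.
- stirrers: Bystander: steel tumbler with wooden stirrers, 69 mm across, 140 mm high; origin at the centre of its underside.
- capsule: The same capsule: origin at the centre of its underside.
There are look-alikes about, which are no part of the job. There is more than one size of the capsule; the job needs the largest.

How it is judged (in metres and radians):
On the way, in this order (a step that is already met when the one before it is completed fails the run):
1. the loaded pocket stands over the drop hole (centres within 8 mm) and the capsule has dropped into the scoop, which is not tipped (horizontal distance between loaded_pocket and drop_hole below 0.008 m and z of capsule_center in the frame of drop_hole below -0.02 m and horizontal distance between capsule_center and drop_hole below 0.035 m and value of joint scoop below 0.3 rad), for 0.3 s.
2. the lever is pressed to its stop (at least 0.9 of 1.05 rad) (value of joint scoop above 0.9 rad), for 0.1 s.
At the end, for the whole second after the job is handed in: The capsule lies at rest inside the catch tray (its centre within 40 mm (x) and 46 mm (y) of the tray's centre and less than 45 mm above its floor), the pocket that held it is still over the drop hole (centres within 8 mm) and the lever has sprung back (below 0.15 rad) (x of capsule_center in the frame of tray between -0.04 and 0.04 m and y of capsule_center in the frame of tray between -0.046 and 0.046 m and z of capsule_center in the frame of tray between 0 and 0.045 m and linear speed of capsule below 0.03 m/s and horizontal distance between loaded_pocket and drop_hole below 0.008 m and value of joint scoop below 0.15 rad); the robot touches nothing.
It fails at once if the gripper pushes on the capsule (over 0.5 N) (contact force between capsule and the fingers above 0.5 N or contact force between capsule and the arm above 0.5 N).
It fails at once if the mug is moved more than 30 mm (distance of mug_counter from where it was at the start of the episode above 0.03 m).
It fails at once if the spice jar is moved more than 30 mm (distance of spice_jar from where it was at the start of the episode above 0.03 m).
It fails at once if the espresso cup is moved more than 30 mm (distance of espresso_cup from where it was at the start of the episode above 0.03 m).
It fails at once if the stirrer tumbler is moved more than 30 mm (distance of stirrers from where it was at the start of the episode above 0.03 m).
It also fails if it takes over 72 s, if anything falls off the work surface, if the arm or the gripper's body presses on something with over 40 N, if the wrist force passes 120 N, or if a joint passes its speed limit or range.

ROBOT

A 6-joint arm with a two-finger parallel gripper is mounted at the origin on a cart in front of the work surface, level with it; the furniture and walls round the work are solid. World frame = base frame: x ahead of the robot, y to its left, z up, the work surface at z = 0. Lengths are in m, angles in degrees, forces in N, time in s.
With the tool pointing down it reaches from about 0.4 to 0.825 m from the base axis. Payload 7 kg.
Tool frame: the origin (TCP) lies midway between the tips of the shut fingers; the grasp point (between the pads) lies hold_point_z behind it (hold_point_z is the distance from the TCP to the grasp point, in m); z points along the fingers, y is the line along which they close (so a half turn about z gives the same grasp; the last joint's range is limited). The gripper opens to 88 mm and grips with 3 to 60 N. Pads are 19 mm wide; open, the fingers measure 130 mm over their backs; the gripper's body (78 mm by 193 mm) begins 47 mm behind the grasp point.
Start: joints at [83.428, 20.546, 0.682, 0, -70.136, -16.507], TCP at [0.265, 0.621, 0.227] pointing down, gripper open.
Joint ranges: [-176.03, 176.03], [-82.01, 121.73], [-58.28, 71.71], [-173.87, 95.51], [-174.79, -0.11], [-173.66, 173.66]. Speed limits (degrees/s): [136.94, 136.94, 172.46, 180, 180, 180].

INTERFACE

Orientations are given as [roll, pitch, yaw] about the fixed x, y, z axes, in that order (R = Rz(yaw) Ry(pitch) Rx(roll)).
In Python, from plant import * gives the robot as it stands.
- The arm moves only by the tool step_arm, never from a script. Its argument "steps" is a list that holds one entry, the list of rows, each a list of 6 numbers: the shift along the tool's x, y, z scaled (see below), then the turn, a rotation vector about the tool's x, y, z scaled (see below). In form: [[[tx, ty, tz, wx, wy, wz], ...]]. A call has 1 to 20 rows; each row is the pose to reach, as a shift and turn from the pose commanded when the call began, along the tool's axes at that moment; what a row does not reach only later rows make up. The controller multiplies each number of a shift by 100 mm and each number of a turn by 0.5 rad. A row lasts 1/10 s, in which the tool goes at most 50 mm and 8.59 degrees, less where a joint would pass 70% of its speed; a pose out of reach is approached as far as the arm can. A call with a number of a shift or a turn outside -1 to 1 is refused whole. A call with a gripper value outside its range is refused whole. "jaw" is the closure in counts, from 0 (fully open) to 255 (shut), set as the call begins (left out, the last holds). The fingers move at their own pace and stop on an object; the grip force is fixed at half the most. Time passes only in rows, so rows that repeat a pose let the fingers close. It gives the time, the measured TCP pose, the force, the opening and the grip force at its end, in the units of the state.
- get_obs(): the state, without advancing time (a new reading comes with each control period).
- snapshot(name): name is "side" or "top" or "wrist"; returns (picture, depth): 420x560x3 uint8, red, green, blue; 420x560 float32, m along the optical axis (not along the pixel's ray), 0 where there is no reading.
- calibration(name): a dict with "mtx" (3x3 intrinsics, pixels), "rvec" (rotation vector, rad) and "tvec" (3), from world to camera coordinates, as OpenCV has them. Camera axes: x right, y down, z forward; pixel columns grow to the right and rows downward; lengths in m; the calibration is good to about 2 mm. The wrist camera is an equidistant fisheye: a pixel r from the principal point sees the ray r / f radians off the axis. A picture is of the moment at which its call begins: read the wrist's pose just before it. calibration takes no time and is no camera call; for the wrist camera it gives the pose at the moment of the call.
- close_job(): hands the job in; it is judged then, once.
The state is a dict: "clock": time; "joint_pos": joint angles; "qvel": joint speeds; "tau": joint torques, N m; "tool_pos": TCP position; "orientation": TCP orientation; "force": force on the tool from outside, world axes, zero at the start; "moment": the same for the moment, N m; "opening": finger opening in m; "gripper_force": force on a finger pad.
Only numpy, scipy, OpenCV 4.12 (cv2) and the standard library are available. Lean on these libraries where they do the work, as an engineer would, in place of code of your own. Each camera call takes 0.05 s, during which the arm holds its last target. There are 200 camera calls.

## Working session

There is one attempt and no reset: what is moved stays moved. The work goes in short steps, Python scripts to look and compute and a tool call to move; the robot and the scene stay as the last step left them, time stands still between calls to the robot, and variables do not carry over. Pictures are saved under pics/ and viewed, at most 10 in all, crops included, and the job is handed in when it is done.

Besides the shell and the picture viewer there is one more tool, called as name(argument=value, ...) on one line, values as JSON. step_arm: Moves the arm, as the interface text tells. Its arguments: {"type":"object","properties":{"steps":{"type":"array","items":{"type":"array","items":{"type":"array","items":{"type":"number","minimum":-1,"maximum":1}}}},"jaw":{"type":"number"}},"required":["steps"]}

```bash
mkdir -p pics; cat > h.py <<'E'
from plant import *
import numpy as np, cv2
from scipy.spatial.transform import Rotation as R
def save(n,f):
    p,d=snapshot(n); cv2.imwrite('pics/'+f+'.png',p[:,:,::-1]); np.save('pics/'+f+'.npy',d); return p,d
def cloud(n,d):
    c=calibration(n);K=np.array(c['mtx']);Rm=cv2.Rodrigues(np.array(c['rvec'],float))[0];t=np.array(c['tvec'],float).ravel()
    v,u=np.mgrid[:d.shape[0],:d.shape[1]]
    P=np.stack([(u-K[0,2])/K[0,0]*d,(v-K[1,2])/K[1,1]*d,d],-1)
    return (P-t)@Rm
E
python3 - <<'E'
from h import *
a,_=save('side','s0');b,_=save('top','t0')
print(get_obs())
for n in('side','top'):print(calibration(n))
E
```

```text
{'clock': 0.1, 'joint_pos': array([ 8.34283400e+01,  2.05886649e+01,  6.40508716e-01, -1.68731327e-02,
       -7.01353791e+01, -1.65071672e+01]), 'qvel': array([-0.03547101, -0.07412782,  0.08936801,  0.11194108,  0.00532742,
       -0.00839224]), 'tau': array([-1.30769084e-03, -5.84164345e+01,  2.93754601e+01,  7.01552063e+00,
        1.02428271e-02, -4.98003226e-05]), 'tool_pos': array([0.26445595, 0.62058255, 0.22571532]), 'orientation': array([ 1.79915400e+02, -8.52849546e-03, -2.30845659e+01]), 'force': array([-0.19010315,  0.19499279,  0.21129679]), 'moment': array([ 0.03951624,  0.00382662, -0.01502048]), 'gripper_force': 0.0, 'opening': 0.08763903836451184}
{'mtx': array([[404.3006205 ,   0.        , 283.0720284 ],
       [  0.        , 404.3006205 , 212.20111819],
       [  0.        ,   0.        ,   1.        ]]), 'rvec': array([ 2.05730224, -1.01368229,  0.49921849]), 'tvec': array([-0.31283596,  0.36679761,  0.65045633])}
{'mtx': array([[454.34203951,   0.        , 282.4583537 ],
       [  0.        , 454.34203951, 207.25566066],
       [  0.        ,   0.        ,   1.        ]]), 'rvec': array([ 2.19067602, -2.21019115,  0.01896739]), 'tvec': array([0.00497861, 0.50858824, 1.06865199])}
```

View pics/t0.png

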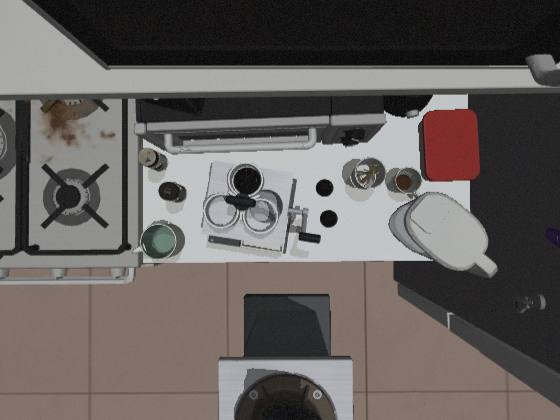

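View pics/s0.png

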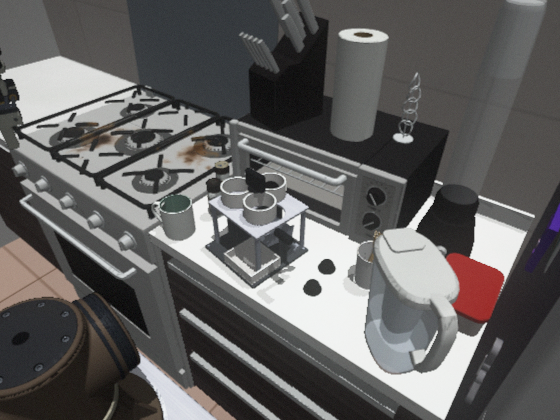

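The top view shows the dispenser with its axle at about (240,202) and pockets at (246,180), (221,211) and (263,213). The top pocket looks dark, so it probably holds the capsule. The lever bar is at (310,238) and the tray at (245,244). The mug is at (158,240), with the jars at (172,190) and (150,158).

```bash
python3 - <<'E'
from h import *
im=cv2.imread('pics/t0.png');d=np.load('pics/t0.npy');P=cloud('top',d)
cv2.imwrite('pics/c0.png',cv2.resize(im[140:265,135:345],None,fx=3.8,fy=3.8,interpolation=cv2.INTER_CUBIC))
hsv=cv2.cvtColor(im,cv2.COLOR_BGR2HSV);dark=hsv[...,2]<60
def reg(m,n):
    nl,l,s,c=cv2.connectedComponentsWithStats(m.astype(np.uint8))
    for i in range(1,nl):
        if s[i,4]>25:
            q=P[l==i];px=np.argwhere(l==i)[:,::-1].astype(np.float32)
            r=cv2.minAreaRect(q[:,:2].astype(np.float32))
            print(n,c[i].round(1),s[i,4],'mean',q.mean(0).round(4),'rect',np.round(r[0],4),np.round(r[1],4),round(r[2],1))
box=np.zeros_like(dark);box[145:262,140:345]=1
z=P[...,2]
reg(box&(z>.195)&(z<.24),'grip')
reg(box&(z>.14)&(z<.19),'mid')
reg(box&(z>.123)&(z<.140),'deck')
reg(box&(z>.03)&(z<.123),'low')
reg(box&dark,'dark')
E
```

```text
grip [240. 201.] 240 mean [0.5152 0.0792 0.2149] rect [0.5154 0.0797] [0.0558 0.016 ] 82.1
mid [240.  201.1] 1015 mean [0.5172 0.0844 0.1664] rect [0.5111 0.0902] [0.1499 0.1402] 21.6
mid [246.2 180.4] 365 mean [0.5596 0.072  0.1594] rect [0.5599 0.0732] [0.043  0.0426] 45.3
mid [308.7 236.9] 209 mean [ 0.4436 -0.0541  0.1609] rect [ 0.4449 -0.0556] [0.044 0.026] 74.3
deck [219.2 178.2] 647 mean [0.5672 0.1313 0.1323] rect [0.5604 0.1272] [0.0503 0.0823] 80.5
deck [245.9 179.3] 313 mean [0.5642 0.0749 0.1345] rect [0.5629 0.075 ] [0.0594 0.0592] 88.7
deck [261. 213.] 1966 mean [0.4934 0.044  0.1324] rect [0.5142 0.0729] [0.172  0.1561] 80.9
deck [221.5 211.6] 628 mean [0.497  0.1269 0.1324] rect [0.4971 0.127 ] [0.0605 0.0555] 38.6
deck [257.5 222.9] 280 mean [0.4727 0.0515 0.1324] rect [0.4755 0.0502] [0.0621 0.0373] 62.9
deck [303.2 225.7] 26 mean [ 0.466  -0.0441  0.1312] rect [ 0.4654 -0.0438] [0.0082 0.0129] 86.2
low [160.6 146.8] 37 mean [0.6437 0.27   0.0784] rect [0.6436 0.2687] [0.0014 0.0186] 1.4
low [151.6 158.8] 432 mean [0.6155 0.2868 0.0887] rect [0.6178 0.2909] [0.0404
[... 721 characters left out ...]
[0.6137 0.2802] [0.0125 0.0365] 69.8
dark [244.6 188.1] 891 mean [0.5434 0.0741 0.1726] rect [0.5168 0.0609] [0.1457 0.0828] 31.8
dark [324.  187.4] 224 mean [ 0.554  -0.0975  0.0182] rect [ 0.5294 -0.0589] [0.039  0.1346] 32.6
dark [171.3 191.4] 359 mean [0.5425 0.2405 0.0999] rect [0.5048 0.1296] [0.2876 0.0377] 71.4
dark [328.1 218.2] 221 mean [ 0.4817 -0.1062  0.0186] rect [ 0.4726 -0.0723] [0.0381 0.1134] 14.6
dark [152.4 228.4] 58 mean [0.4619 0.295  0.0562] rect [0.4631 0.2925] [0.0039 0.0295] 33.6
dark [308.8 237. ] 162 mean [ 0.4434 -0.0542  0.162 ] rect [ 0.4432 -0.0544] [0.0418 0.0156] 80.2
dark [151.9 249.6] 159 mean [0.4135 0.2973 0.0525] rect [0.4352 0.1477] [0.0508 0.3274] 5.7
```

View pics/c0.png

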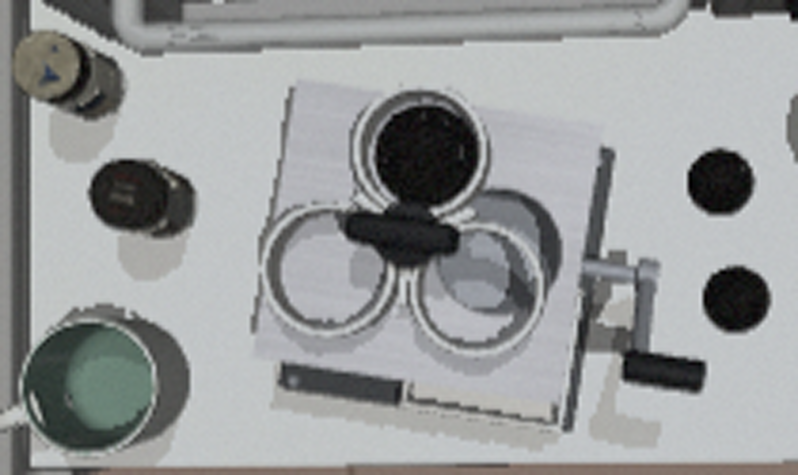

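```bash
python3 - <<'E'
from h import *
import plant
print([n for n in dir(plant) if not n.startswith('_')], getattr(plant,'hold_point_z',None))
d=np.load('pics/t0.npy');P=cloud('top',d);d2=np.load('pics/s0.npy');Q=cloud('side',d2)
for A in(P,Q):
  for x in np.arange(.2,.9,.06):
    print(round(x,2),[ (lambda m: round(float(np.percentile(A[m][:,2],98)),2) if m.sum()>5 else -1)((A[...,0]>x)&(A[...,0]<x+.06)&(A[...,1]>y)&(A[...,1]<y+.08)) for y in np.arange(-.3,.7,.08)])
E
```

```text
['PlanningError', 'calibration', 'close_job', 'get_obs', 'hold_point_z', 'snapshot'] 0.0188
0.2 [-0.89, -0.89, -0.89, -0.89, -0.89, -0.89, -0.89, -0.89, -0.89, -0.89, -0.89, -0.89, -0.89]
0.26 [-0.89, -0.89, -0.89, -0.89, -0.89, -0.89, -0.89, -0.89, -0.89, -0.17, -0.17, -0.17, -0.17]
0.32 [0.0, 0.0, -0.0, -1, 0.0, 0.0, -1, 0.0, 0.01, 0.01, 0.01, 0.01, 0.01]
0.38 [0.24, 0.0, 0.16, 0.16, 0.13, 0.01, 0.09, 0.09, 0.05, 0.05, 0.05, 0.05, 0.01]
0.44 [0.24, 0.0, 0.16, 1.08, 0.17, 0.17, 0.09, 0.09, 0.05, 0.05, 0.05, 0.05, 0.01]
0.5 [0.24, 0.09, 0.02, 0.14, 0.22, 0.22, 0.11, 0.1, 0.05, 0.05, 0.05, 0.05, 0.01]
0.56 [0.71, 0.62, 0.62, 0.62, 0.62, 0.62, 0.62, 0.62, 0.05, 0.05, 0.05, 0.05, 0.01]
0.62 [0.72, 0.76, 0.76, 0.76, 0.76, 0.77, 0.62, 0.62, 0.05, 0.01, 0.01, 0.05, 0.02]
0.68 [0.1, 0.23, 0.23, 0.23, 0.23, 0.33, 0.62, 0.62, 0.05, 0.01, 0.05, 0.05, 0.02]
0.74 [0.11, -1, -1, -1, -1, -1, -1, -1, 0.05, 0.05, 0.05, 0.05, 0.01]
0.8 [-1, -1, -1, -1, -1, -1, -1, -1, -1, -1, -1, -1, -1]
0.86 [-1, -1, -1, -1, -1, -1, -1, -1, -1, -1, -1, -1, -1]
0.2 [-1, -1, -1, -1, -1, -1, -1, -1, -1, -1, 0.33, -1, -
[... 175 characters left out ...]
3, 0.13, 0.01, 0.08, 0.08, 0.05, 0.05, 0.05, 0.05, 0.05]
0.44 [0.24, 0.0, 0.16, 0.17, 0.17, 0.17, 0.09, 0.09, 0.05, 0.05, 0.05, 0.05, 0.05]
0.5 [0.24, 0.09, 0.02, 0.14, 0.22, 0.21, 0.11, 0.1, 0.05, 0.05, 0.05, 0.05, 0.05]
0.56 [-1, 0.14, 0.02, 0.19, 0.19, 0.19, 0.19, 0.11, 0.05, 0.05, 0.05, 0.05, 0.05]
0.62 [-1, 0.23, 0.23, 0.23, 0.23, 0.44, 0.44, 0.23, 0.05, 0.01, 0.01, 0.05, 0.05]
0.68 [0.11, 0.23, 0.23, 0.22, 0.22, 0.47, 0.41, 0.22, 0.05, 0.01, 0.04, 0.05, 0.05]
0.74 [0.55, 0.23, 0.23, 0.45, 0.45, 0.5, 0.5, 0.08, 0.05, 0.05, 0.05, 0.05, 0.01]
0.8 [-1, 0.22, 0.38, 0.45, 0.45, 0.46, 0.48, -1, -1, 0.04, 0.05, 0.05, 0.05]
0.86 [-1, 0.22, 0.23, 0.22, -1, 0.22, -1, -1, -1, -1, 0.05, 0.05, 0.05]
```

```bash
python3 - <<'E'
from h import *
A=cloud('side',np.load('pics/s0.npy'))
for y in np.arange(-.06,.3,.03):
  m=(A[...,2]>.24)&(A[...,2]<.6)&(A[...,0]>.55)&(A[...,1]>y)&(A[...,1]<y+.03)
  print(round(y,2),m.sum(),np.sort(A[m][:,0])[:6:5].round(3) if m.sum()>5 else '')
E
```

```text
-0.06 2997 [0.749 0.751]
-0.03 2637 [0.741 0.742]
0.0 2229 [0.741 0.742]
0.03 824 [0.751 0.752]
0.06 324 [0.996 0.997]
0.09 958 [0.798 0.802]
0.12 3295 [0.68  0.681]
0.15 2044 [0.653 0.656]
0.18 1701 [0.658 0.66 ]
0.21 1194 [0.662 0.667]
0.24 390 [0.672 0.674]
0.27 33 [0.999 1.   ]
```

step_arm(steps=[[[0.5,0.5,-0.4,0,0,0],[1,1,-0.4,0,0,0],[1,1,-0.4,0,0,0],[1,1,-0.4,0,0,0]]])

```text
clock: 0.5
tool_pos: [0.3189, 0.4858, 0.2685]
orientation: [-179.9, 0.0, -23.2]
force: [0.6, 1.2, 1.1]
opening: 0.0879
gripper_force: 0.0
```

step_arm(steps=[[[0.5,0.5,0,0,0,0],[1,1,0,0,0,0],[1,1,0,0,0,0],[1,1,0,0,0,0]]])

```text
clock: 0.9
tool_pos: [0.3709, 0.3548, 0.2669]
orientation: [180.0, 0.0, -23.2]
force: [0.4, 1.3, 0.9]
opening: 0.0875
gripper_force: 0.0
```

step_arm(steps=[[[0.5,0.4,0,0,0,0],[1,0.8,0,0,0,0],[1,0.8,0,0,0,0],[1,0.8,0,0,0,0]]])

```text
clock: 1.3
tool_pos: [0.4316, 0.2434, 0.2664]
orientation: [180.0, 0.0, -23.3]
force: [-0.1, 0.3, 0.1]
opening: 0.0877
gripper_force: 0.0
```

step_arm(steps=[[[0.5,0.4,0,0,0,0],[1,0.8,0,0,0,0],[1,0.8,0,0,0,0],[1,0.8,0,0,0,0]]])

```text
clock: 1.7
tool_pos: [0.4924, 0.1312, 0.2661]
orientation: [179.9, 0.0, -23.2]
force: [-0.8, 0.1, -0.2]
opening: 0.0879
gripper_force: 0.0
```

step_arm(steps=[[[0.4,0.37,0,0,0,0.3],[0.4,0.37,0,0,0,0.6],[0.4,0.37,0,0,0,0.9],[0.4,0.37,0,0,0,1],[0.4,0.37,0,0,0,1],[0.4,0.37,0,0,0,1]]])

```text
clock: 2.3
tool_pos: [0.5137, 0.0841, 0.2664]
orientation: [180.0, 0.0, -51.6]
force: [0.1, 1.2, -0.1]
opening: 0.0877
gripper_force: 0.0
```

step_arm(steps=[[[0,0,0,0,0,0.3],[0,0,0,0,0,0.6],[0,0,0,0,0,0.9],[0,0,0,0,0,1],[0,0,0,0,0,1],[0,0,0,0,0,1]]])

```text
clock: 2.9
tool_pos: [0.5137, 0.0837, 0.2665]
orientation: [180.0, 0.0, -80.2]
force: [0.8, 0.5, -0.1]
opening: 0.0875
gripper_force: 0.0
```

step_arm(steps=[[[0,0,0,0,0,0.3],[0,0,0,0,0,0.62],[0,0,0,0,0,0.62],[0,0,0,0,0,0.62],[0,0,0,0,0,0.62]]])

```text
clock: 3.4
tool_pos: [0.5138, 0.0833, 0.2666]
orientation: [-180.0, 0.0, -97.9]
force: [0.0, -0.1, -0.7]
opening: 0.0878
gripper_force: 0.0
```

```bash
python3 - <<'E'
from h import *
o=get_obs();print(o['joint_pos'].round(1),o['tool_pos'],o['orientation'])
t=np.array([.5154,.0797,.182])-o['tool_pos'];print((R.from_euler('xyz',o['orientation'],degrees=True).inv().apply(t)/.1).round(3))
save('wrist','w0')
E
```

```text
[ 30.8   4.4 -15.    0.  -70.6 -38.7] [0.51379024 0.08332122 0.26657197] [-1.79997248e+02  2.11353648e-04 -9.78978105e+01]
[ 0.034 -0.021  0.846]
```

View pics/w0.png

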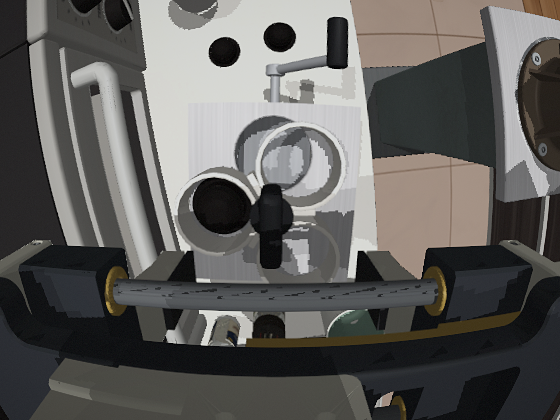

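The wrist view shows the bar upright at (271,225), between the open fingers and lined up with them. The capsule is in the pocket at (222,207). I'll lower and close on the bar.

step_arm(steps=[[[0.03,-0.02,0.3,0,0,0],[0.03,-0.02,0.6,0,0,0],[0.03,-0.02,0.8,0,0,0],[0.03,-0.02,0.84,0,0,0],[0.03,-0.02,0.84,0,0,0],[0.03,-0.02,0.84,0,0,0]]])

```text
clock: 4.05
tool_pos: [0.5161, 0.0803, 0.1838]
orientation: [-179.9, 0.0, -98.1]
force: [-0.3, 0.6, 0.6]
opening: 0.0875
gripper_force: 0.0
```

step_arm(steps=[[[0,0,0,0,0,0],[0,0,0,0,0,0],[0,0,0,0,0,0],[0,0,0,0,0,0],[0,0,0,0,0,0],[0,0,0,0,0,0],[0,0,0,0,0,0],[0,0,0,0,0,0],[0,0,0,0,0,0],[0,0,0,0,0,0],[0,0,0,0,0,0],[0,0,0,0,0,0]]], jaw=255)

```text
clock: 5.25
tool_pos: [0.5165, 0.0799, 0.1826]
orientation: [-179.9, 0.0, -98.1]
force: [6.7, -2.5, -3.7]
opening: 0.0161
gripper_force: 30.0
```

step_arm(steps=[[[-0.005,0,0,0,0,0.1],[-0.005,0,0,0,0,0.2],[-0.005,0,0,0,0,0.3],[-0.005,0,0,0,0,0.4],[-0.005,0,0,0,0,0.5],[-0.005,0,0,0,0,0.6],[-0.005,0,0,0,0,0.7],[-0.005,0,0,0,0,0.8],[-0.005,0,0,0,0,0.9],[-0.005,0,0,0,0,1],[-0.005,0,0,0,0,1]]])

```text
clock: 6.35
tool_pos: [0.516, 0.0801, 0.1826]
orientation: [-179.9, 0.0, -126.9]
force: [5.2, -4.1, -1.6]
opening: 0.0162
gripper_force: 30.0
```

step_arm(steps=[[[0,0,0,0,0,0.1],[0,0,0,0,0,0.2],[0,0,0,0,0,0.3],[0,0,0,0,0,0.4],[0,0,0,0,0,0.5],[0,0,0,0,0,0.6],[0,0,0,0,0,0.7],[0,0,0,0,0,0.8],[0,0,0,0,0,0.9],[0,0,0,0,0,1],[0,0,0,0,0,1]]])

```text
clock: 7.45
tool_pos: [0.5157, 0.0806, 0.1826]
orientation: [-180.0, 0.0, -155.4]
force: [1.3, -0.7, -2.0]
opening: 0.0156
gripper_force: 30.0
```

step_arm(steps=[[[0,0,0,0,0,0.1],[0,0,0,0,0,0.2],[0,0,0,0,0,0.3],[0,0,0,0,0,0.4],[0,0,0,0,0,0.5],[0,0,0,0,0,0.6],[0,0,0,0,0,0.7],[0,0,0,0,0,0.8],[0,0,0,0,0,0.9],[0,0,0,0,0,1],[0,0,0,0,0,1]]])

```text
clock: 8.55
tool_pos: [0.5156, 0.0811, 0.1826]
orientation: [179.9, 0.0, 176.0]
force: [1.1, 3.3, -1.2]
opening: 0.0158
gripper_force: 30.0
```

step_arm(steps=[[[0,0,0,0,0,0.1],[0,0,0,0,0,0.18],[0,0,0,0,0,0.18],[0,0,0,0,0,0.18],[0,0,0,0,0,0.18],[0,0,0,0,0,0.18],[0,0,0,0,0,0.18],[0,0,0,0,0,0.18]]])

```text
clock: 9.35
tool_pos: [0.5156, 0.0812, 0.1826]
orientation: [179.9, 0.0, 170.9]
force: [0.4, 5.9, -1.9]
opening: 0.0155
gripper_force: 30.0
```

```bash
python3 - <<'E'
from h import *
p,d=save('wrist','w1');o=get_obs();print(o['orientation'],o['joint_pos'].round(1))
cv2.imwrite('pics/w1c.png',cv2.resize(p[80:300,150:400,::-1],None,fx=2.5,fy=2.5))
E
```

```text
[1.79934693e+02 2.26045722e-02 1.70916588e+02] [  30.5    8.1  -22.2   -0.   -59.7 -129.5]
```

View pics/w1.png

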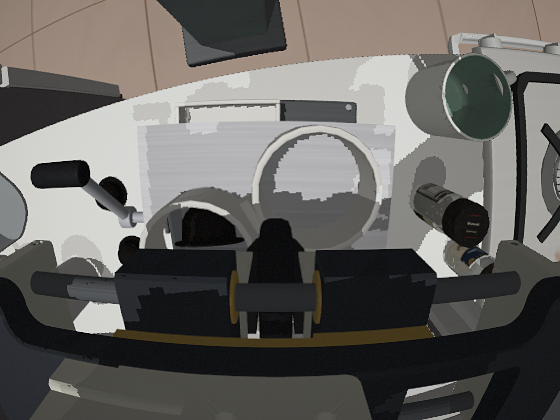

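The wrist view shows the loaded pocket at (205,230), near the lever, with the black capsule visible inside. I'll release, rise and check it.

step_arm(steps=[[[0,0,0,0,0,0],[0,0,0,0,0,0],[0,0,0,0,0,0],[0,0,0,0,0,0],[0,0,0,0,0,0],[0,0,0,0,0,0],[0,0,0,0,0,0],[0,0,0,0,0,0]]], jaw=0)

```text
clock: 10.2
tool_pos: [0.5154, 0.0805, 0.1826]
orientation: [-180.0, 0.0, 170.8]
force: [-0.2, -0.5, 0.7]
opening: 0.074
gripper_force: 0.0
```

step_arm(steps=[[[0,0,-0.3,0,0,0],[0,0,-0.6,0,0,0],[0,0,-0.9,0,0,0],[0,0,-1,0,0,0],[0,0,-1,0,0,0],[0,0,-1,0,0,0]]])

```text
clock: 10.8
tool_pos: [0.5149, 0.0804, 0.2816]
orientation: [-180.0, -0.1, 170.8]
force: [-0.7, -0.2, -0.9]
opening: 0.0876
gripper_force: 0.0
```

step_arm(steps=[[[1,0,0,0,0,0],[1,0,0,0,0,0],[1,0,0,0,0,0],[1,0,0,0,0,0],[1,0,0,0,0,0]]])

```text
clock: 11.3
tool_pos: [0.4169, 0.0966, 0.2819]
orientation: [-180.0, -0.0, 170.8]
force: [0.2, -0.4, -0.9]
opening: 0.0875
gripper_force: 0.0
```

```bash
python3 - <<'E'
from h import *
p,d=save('top','t1');P=cloud('top',d)
cv2.imwrite('pics/t1c.png',cv2.resize(p[140:265,135:345,::-1],None,fx=3.8,fy=3.8,interpolation=cv2.INTER_CUBIC))
z=P[...,2];m=np.zeros(z.shape,bool);m[185:215,225:258]=1
q=P[m&(z>.2)&(z<.23)][:,:2].astype(np.float32)
if len(q)>50:print(len(q),cv2.minAreaRect(q))
pp,_=save('wrist','w2');print(get_obs()['tool_pos'])
E
```

```text
245 ((0.5160305500030518, 0.07988178730010986), (0.016676751896739006, 0.05358767881989479), 80.40110778808594)
[0.41720394 0.09643054 0.28184508]
```

View pics/t1c.png

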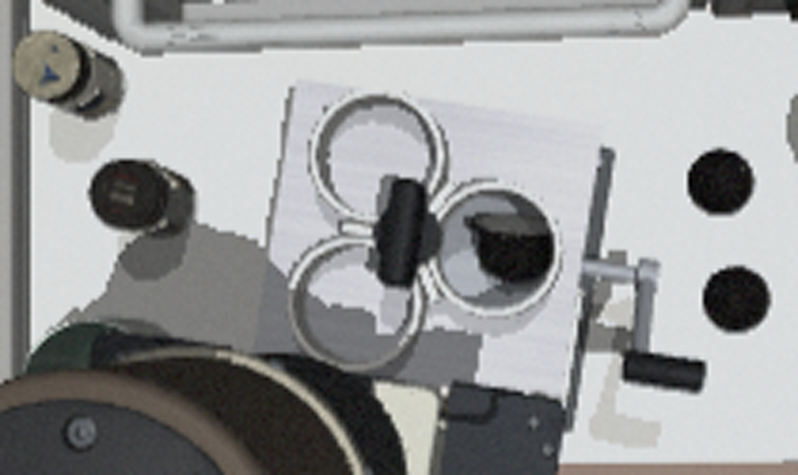

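View pics/w2.png

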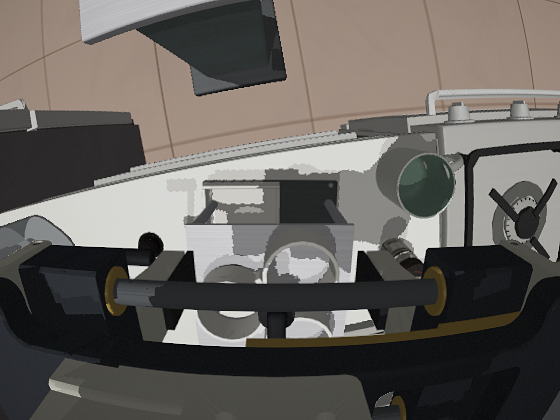

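The top view shows the pocket squarely over the hole at about (497,247) in the crop. The capsule is black at (517,250) and sits lower. I'll confirm its height from depth and work out the move to the lever.

```bash
python3 - <<'E'
from h import *
im=cv2.imread('pics/t1.png');P=cloud('top',np.load('pics/t1.npy'))
m=(im.max(2)<45);m[:195]=0;m[218:]=0;m[:,:260]=0;m[:,285:]=0
q=P[m];print(m.sum(),q.mean(0),np.percentile(q[:,2],[5,50,95]),q.min(0),q.max(0))
o=get_obs();Rt=R.from_euler('xyz',o['orientation'],degrees=True).inv()
for z in(.28,.18):
  print((Rt.apply(np.array([.4432,-.0550,z])-o['tool_pos'])/.1).round(3))
# pressed bar
print((Rt.apply(np.array([.5153,.0797,0])-.09*np.array([.987,-.158,0])-.145*np.array([.158,.987,0])+[0,0,.075]-o['tool_pos'])/.1).round(3))
E
```

```text
209 [0.50701772 0.02613748 0.11002838] [0.10054715 0.10967816 0.12246567] [0.49152838 0.0064088  0.09544429] [0.52384715 0.04739676 0.12592195]
[-0.501 -1.453  0.02 ]
[-0.502 -1.451  1.02 ]
[-0.102 -1.457  2.07 ]
```

```bash
python3 - <<'E'
from h import *
np.set_printoptions(linewidth=200)
for f in('t0','t1'):
  P=cloud('top',np.load(f'pics/{f}.npy'));im=cv2.imread(f'pics/{f}.png')
  print((P[190:224:2,250:286:2,2]*1000).astype(int)); 
print(im[190:224:2,250:286:2].max(2))
print(P[190:224:2,268,0].round(3),P[206,250:286:2,1].round(3))
E
```

```text
[[ 146  136  133  134  173  154   78   78   81   87  131  131  130  132  130  132  130  133]
 [ 135  137  135  172  159   67   65   64   68   66   69   72   76  133  130  135  131  132]
 [ 134  168  172  155   63   66   68   65   66   67   67   65   64   67  131  129  130  131]
 [ 170  157  159  158  158  144   68   67   71   64   64   68   68   66   67  133  135  134]
 [ 159  159  158  161   65  170   69   67   70   66   68   70   67   67   69   65  129  133]
 [ 216  216  211  173  172  165  170  168  173  172   70   70   70   70   67   68  130  129]
 [ 215  215  212   71   72   71   70   71   66  173  171   72   68   68   69   66  132  130]
 [ 214  215  214   73   71   78   71   70   68   72   72  172   73   70   68   73   73  132]
 [ 213  211  192   74   73   74   75   69   73   74   71   69  172   69   72   71   73  135]
 [  82   73   72   74   72   72   73   77   73   71   68   74  172  172   72   75   73  132]
 [  76   73   75   76   76   74   72   75   77   72   75   76   72  173   70   72  132  130]
 [ 130   77   75   76   73   75   72   78   72   73   72   73   74  170   73 
[... 2565 characters left out ...]
  10 195 132 215]
 [200 173 183 185 185 184 154  86  27  24  22  15  17  27  83 219 213 214]
 [210 120 183 187 186 184 182 147 130  62  42  48  52  71 177 130 214 217]
 [ 95 221 138 186 186 185 172 111  85  69  80  85  84 165 202 213 213 210]
 [181 167 218 137 108 108 111 112 110 112 117 117 186 212 169 214 215 213]
 [181 180 181 215 200 140 128 128 127 146 184 217 157 177 188 214 213 208]
 [191 192 185 183 162 209 216 213 212 211 177 153 181 190 212 213 212 211]]
[0.539 0.541 0.537 0.532 0.527 0.521 0.517 0.513 0.508 0.504 0.5   0.496 0.492 0.487 0.483 0.479 0.474] [ 0.066  0.068  0.063  0.059  0.054  0.05   0.043  0.039  0.034  0.03   0.026  0.022  0.017  0.013  0.009  0.005 -0.001 -0.004]
```

The capsule lies tipped on its side inside the scoop, with its top at about 0.124 m and its centre at about 0.10 m, so step 1 is met. Next I'll shut the fingers, move over the lever bar and turn the gripper body clear of the deck.

step_arm(steps=[[[-0.2,-0.4,0,0,0,0],[-0.25,-0.8,0,0,0,0],[-0.25,-0.8,0,0,0,0],[-0.25,-0.8,0,0,0,0]]], jaw=255)

```text
clock: 11.8
tool_pos: [0.4289, 0.0125, 0.282]
orientation: [-180.0, -0.1, 170.6]
force: [0.6, 0.7, 0.0]
opening: 0.0608
gripper_force: 0.0
```

step_arm(steps=[[[-0.25,-0.4,0,0,0,-0.3],[-0.25,-0.65,0,0,0,-0.6],[-0.25,-0.65,0,0,0,-0.9],[-0.25,-0.65,0,0,0,-1],[-0.25,-0.65,0,0,0,-1],[-0.25,-0.65,0,0,0,-1]]])

```text
clock: 12.4
tool_pos: [0.4431, -0.0541, 0.2823]
orientation: [180.0, -0.0, -160.7]
force: [-0.3, -0.6, -0.7]
opening: 0.0131
gripper_force: 0.0
```

step_arm(steps=[[[0,0,0,0,0,-0.3],[0,0,0,0,0,-0.6],[0,0,0,0,0,-0.9],[0,0,0,0,0,-1],[0,0,0,0,0,-1],[0,0,0,0,0,-1]]])

```text
clock: 13.0
tool_pos: [0.4429, -0.0542, 0.2825]
orientation: [180.0, -0.0, -132.1]
force: [-0.8, -0.1, 0.6]
opening: 0.0004
gripper_force: 0.0
```

step_arm(steps=[[[0,0,0,0,0,-0.3],[0,0,0,0,0,-0.6],[0,0,0,0,0,-0.9],[0,0,0,0,0,-1],[0,0,0,0,0,-1],[0,0,0,0,0,-1]]])

```text
clock: 13.6
tool_pos: [0.4428, -0.0545, 0.2826]
orientation: [180.0, 0.0, -103.5]
force: [0.1, 0.4, -0.5]
opening: 0.0005
gripper_force: 0.0
```

step_arm(steps=[[[0,0,0,0,0,-0.14],[0,0,0,0,0,-0.14],[0,0,0,0,0,-0.14],[0,0,0,0,0,-0.14]]])

```text
clock: 14.0
tool_pos: [0.4428, -0.0546, 0.2826]
orientation: [180.0, -0.0, -99.4]
force: [-0.1, -0.2, 0.4]
opening: 0.0004
gripper_force: 0.0
```

```bash
python3 - <<'E'
from h import *
o=get_obs();Rt=R.from_euler('xyz',o['orientation'],degrees=True).inv();print(o['joint_pos'].round(1),o['opening'])
b=np.array([.5157,.0798,0])-.053*np.array([.987,-.158,0])-.146*np.array([.158,.987,0]);print(b)
print((Rt.apply(b+[0,0,.19]-o['tool_pos'])/.1).round(3))
E
```

```text
[ 18.4  -3.8 -21.2  -0.  -72.6 -27.8] 0.0003701648539212734
[ 0.440321 -0.055928  0.      ]
[0.017 0.022 0.926]
```

step_arm(steps=[[[0.02,0.02,0.3,0,0,0],[0.02,0.02,0.6,0,0,0],[0.02,0.02,0.9,0,0,0],[0.02,0.02,0.95,0,0,0],[0.02,0.02,0.95,0,0,0],[0.02,0.02,0.95,0,0,0]]])

```text
clock: 14.6
tool_pos: [0.4415, -0.0562, 0.189]
orientation: [-179.9, 0.0, -99.3]
force: [-0.5, 0.1, -0.5]
opening: 0.0004
gripper_force: 0.0
```

step_arm(steps=[[[0,0,0.11,0,0,0],[0,0,0.22,0,0,0],[0,0.05,0.27,0,0,0],[0,0.1,0.33,0,0,0],[0,0.16,0.39,0,0,0],[0,0.21,0.45,0,0,0],[0,0.25,0.52,0,0,0],[0,0.29,0.59,0,0,0],[0,0.32,0.66,0,0,0],[0,0.34,0.73,0,0,0],[0,0.36,0.81,0,0,0],[0,0.37,0.89,0,0,0],[0,0.37,0.89,0,0,0]]])

```text
clock: 15.9
tool_pos: [0.4037, -0.0503, 0.0975]
orientation: [179.9, -0.0, -99.3]
force: [-1.3, 0.4, 3.1]
opening: 0.0004
gripper_force: 1.3
```

step_arm(steps=[[[0,0,0.07,0,0,0],[0,0,0.12,0,0,0],[0,0,0.14,0,0,0],[0,0,0.15,0,0,0],[0,0,0.15,0,0,0],[0,0,0.15,0,0,0]]])

```text
clock: 16.5
tool_pos: [0.4042, -0.0502, 0.0838]
orientation: [-180.0, 0.0, -99.3]
force: [-2.8, 0.8, 3.9]
opening: 0.0004
gripper_force: 2.3
```

step_arm(steps=[[[0,0,0.02,0,0,0],[0,0,0.02,0,0,0],[0,0,0.02,0,0,0],[0,0,0.02,0,0,0],[0,0,0.02,0,0,0],[0,0,0.02,0,0,0]]])

```text
clock: 17.1
tool_pos: [0.4043, -0.0502, 0.0825]
orientation: [-180.0, 0.0, -99.3]
force: [-6.5, 2.2, 15.5]
opening: 0.0005
gripper_force: 8.0
```

```bash
python3 - <<'E'
from h import *
p,d=save('side','s1');save('top','t2')
cv2.imwrite('pics/s1c.png',cv2.resize(p[150:310,180:380,::-1],None,fx=3.7,fy=3.7,interpolation=cv2.INTER_CUBIC))
E
```

```text
(no output)
```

View pics/s1c.png

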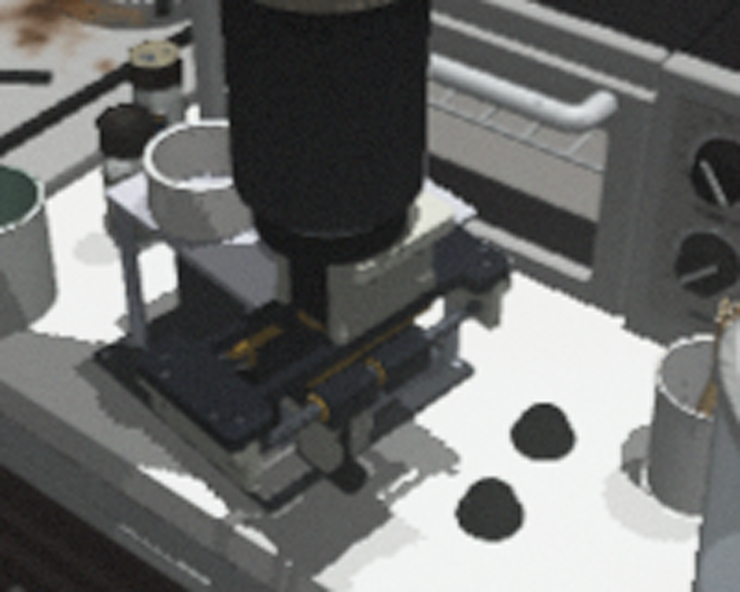

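The stop is reached: 15 N at the bar's stop height. The gripper hides the tray in this view. I'll lift straight up and then clear the view.

step_arm(steps=[[[0,0,-0.1,0,0,0],[0,0,-0.2,0,0,0],[0,0,-0.3,0,0,0],[0,0,-0.4,0,0,0],[0,0,-0.5,0,0,0],[0,0,-0.7,0,0,0],[0,0,-1,0,0,0],[0,0,-1,0,0,0]]])

```text
clock: 18.0
tool_pos: [0.4056, -0.05, 0.1851]
orientation: [-179.7, 0.1, -99.3]
force: [0.5, 0.7, 0.1]
opening: 0.0009
gripper_force: 0.0
```

step_arm(steps=[[[0,0,-0.5,0,0,0],[0,0,-1,0,0,0],[0.5,0,-1,0,0,0],[1,0,-1,0,0,0],[1,0,-1,0,0,0],[1,0,-1,0,0,0]]])

```text
clock: 18.6
tool_pos: [0.3868, -0.1502, 0.2813]
orientation: [179.9, 0.0, -99.5]
force: [-0.2, 0.3, -0.4]
opening: 0.0006
gripper_force: 0.0
```

```bash
python3 - <<'E'
from h import *
p,d=save('side','s2');q,e=save('top','t3')
a=cv2.resize(p[150:310,180:330,::-1],(400,427));b=cv2.resize(q[140:265,195:325,::-1],(400,385))
c=np.zeros((430,800,3),np.uint8);c[:427,:400]=a;c[:385,400:]=b;cv2.imwrite('pics/m.png',c)
o=get_obs();print(o['tool_pos'],o['force'],o['clock'])
P=cloud('top',e);z=P[...,2];hs=q.max(2)
m=(z>.195)&(z<.23);m[:185]=0;m[215:]=0;m[:,:225]=0;m[:,258:]=0
print(cv2.minAreaRect(P[m][:,:2].astype(np.float32)))
m=(hs<45)&(z>.14)&(z<.18);m[:225]=0;m[250:]=0;m[:,:295]=0;m[:,325:]=0;print('bar',m.sum(),P[m].mean(0))
A=cloud('side',d);S=(A-[.5155,.0798,0])@R.from_euler('z',-9.3,degrees=True).as_matrix()
m=(p.max(2)<50)&(S[...,2]>.01)&(S[...,2]<.08)&(S[...,0]<-.0)&(S[...,0]>-.12)&(abs(S[...,1]+.0)<.1)
print(m.sum(),S[m].mean(0),S[m].min(0),S[m].max(0)) if m.any() else None
E
```

```text
[ 0.38751456 -0.14871842  0.28130981] [0.6495892  0.48709513 0.25844376] 18.7
((0.5160171985626221, 0.07973598688840866), (0.0166214220225811, 0.053592436015605927), 80.64110565185547)
bar 164 [ 0.44322253 -0.05468596  0.16280553]
511 [-0.05052569 -0.02997821  0.03407554] [-0.08755189 -0.0997229   0.01002058] [-4.36792575e-05  7.31849411e-02  7.98254188e-02]
```

View pics/m.png

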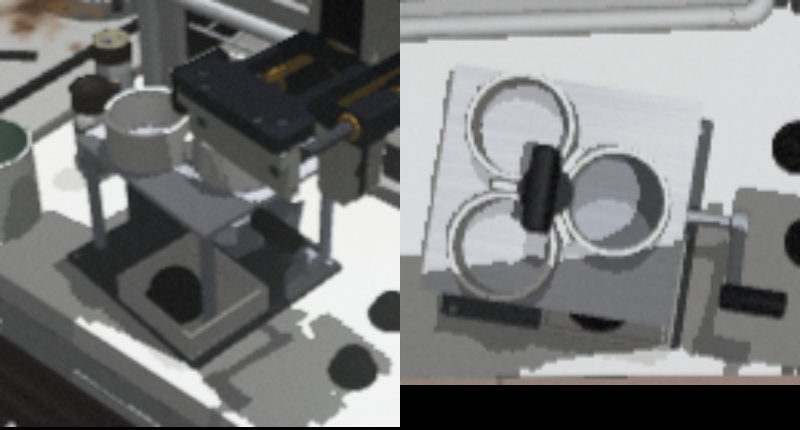

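The capsule lies in the tray at (175,292) in the side view. The scoop is empty, the lever is back and the wheel is still in place. I'll wait a moment and hand in.

step_arm(steps=[[[0,0,0,0,0,0],[0,0,0,0,0,0],[0,0,0,0,0,0],[0,0,0,0,0,0],[0,0,0,0,0,0],[0,0,0,0,0,0],[0,0,0,0,0,0],[0,0,0,0,0,0],[0,0,0,0,0,0],[0,0,0,0,0,0],[0,0,0,0,0,0],[0,0,0,0,0,0],[0,0,0,0,0,0],[0,0,0,0,0,0],[0,0,0,0,0,0],[0,0,0,0,0,0]]])

```text
clock: 20.3
tool_pos: [0.3878, -0.149, 0.2816]
orientation: [-180.0, -0.0, -99.3]
force: [-0.2, -0.3, 0.3]
opening: 0.0003
gripper_force: 0.0
```

```bash
python3 -c "
from plant import *
print(close_job())"
```

```text
the job is handed in; nothing more can be done
None
```

The job is handed in at about 20 s, with no verdict returned: the last camera views show the capsule in the tray, the loaded pocket squarely over the drop hole and the lever sprung back, and the arm never went near the mug, cup, jar or tumbler.

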